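Load the slide tray on the slide-angle tester and tilt it to the set mark

TASK

Reload the slide-angle tester on the bench for its next run. Its stage was left tilted: swing the lever with the black knob back until the stage is level against its stop, then lay the steel slide tray on the three balls of the stage, closed end at the two-ball end, and press it down between its two spring plungers until it is fully home. Then swing the lever until its centre line points at the red marker on the scale and let go; leave the marker, and the dish and jars standing round the work, where they are.

Things in the scene. Friction and masses are not known exactly. Their poses are not given: they have to be found in the camera images.
- tilt_table (a joint): tilt of the tester's stage, rad: 0 = level (a stop), at most 0.80; it starts at 0.2 to 0.45. Stage, shaft and lever are one rigid piece on a level shaft 90 mm above the worktop. As it grows the lever swings right (to -y of pivot), the stage's left (two-ball) end rises. It stays where it is left: 3 to 6 N at the knob moves it. The lever points at the marker when this equals set_marker
- set_marker (a joint): angle of the red marker, rad, measured like tilt_table: the tilt at which the lever points at it. The marker is a 15 mm wide red clip with a pointed tip on the rim of the white graduated sector (radius 68 mm, ticks every 5 degrees, no figures) at the front of the tester. It sits there by light friction and is not to be moved
- marker_tip (a point): tip of the red marker, 60 mm from the shaft axis and 11 mm behind the lever's plane; its axes turn with the marker (z is upright when the marker stands at 0); the clip reaches out to 85 mm from the shaft axis
- pivot (a point): fixed point of the tester: where the lever's plane cuts the shaft axis, 90 mm above the worktop. Its axes are the tester's: x along the shaft, from the lever (front) to the back, y to the left as one faces the sector, z up. Seen from here the level seat_center is at (98, 0, 41) mm
- lever_knob (a point): centre of the lever's black ball knob, 32 mm across, free from above and all round; the lever bar below it is 13 mm wide and 6 mm thick. At tilt q the knob stands at pivot + 118 mm x (0, sin(0.524 - q), cos(0.524 - q)) in the tester's axes: level, it leans 30 degrees left of upright. It may turn between fingers that pinch it along the tester's x axis
- seat_center (a point): where tray_center lies, with the same axes, when the tray is home; it tilts with the stage. Level, it is 131 mm above the worktop. The stage is an aluminium table, 72 mm (x) by 150 mm (y), with three 14 mm polished balls: one at y = -55 mm, two at y = +55 mm, x = +-20 mm. They fit the vee feet of the tray and centre it from up to about 4 mm off
- plunger_mid (a point): point 2.5 mm below seat_center, midway between two sprung, round-nosed plungers, one at each end of the stage (noses at y = +-80 mm, brackets from 92 mm out and up to 8 mm above this point). The bevelled keepers under the tray's ends meet the noses 10 mm above home and spread them (5 to 12 N down is needed); from 4 mm above home the noses pull the tray down the rest of the way
- tray_center (a point): centre, half-way up, of the loose slide tray (0.25 to 0.42 kg): 150 mm long (its y; 160 mm over the keepers under its ends), 70 mm wide, 26 mm high. From below: three vee feet 8 mm high, a 6 mm slab, two side rails, full length, 56 mm apart over their outer faces, from 1 to 13 mm above this point: grip it across the rails. +y: closed end. It lies on its feet, its yaw within 0.5 rad of seat_center's
- powder_dish: bystander: lidded glass dish, 92 mm across, 17 mm high, on the worktop beside the right end of the tester; origin in the middle of its underside
- sample_jar: bystander: sample jar with a white lid, 61 mm across, 55 mm high; origin in the middle of its underside
- blue_jar: bystander: sample jar with a blue lid, 53 mm across, 68 mm high, to the left of the tray; origin in the middle of its underside

How it is judged:
By the outcome, as a careful person would: the job done as asked, in the order asked, and still so for the second after the job is handed in, with the robot touching nothing.
It also fails if it takes over 64 s, if anything falls off the work surface, if the arm or the gripper's body presses on something with over 40 N, if the wrist force passes 120 N, or if a joint passes its speed limit or range.

ROBOT

A 6-joint arm with a two-finger parallel gripper is mounted at the origin on a cart in front of the work surface, level with it; the furniture and walls round the work are solid. World frame = base frame: x ahead of the robot, y to its left, z up, the work surface at z = 0. Lengths are in m, angles in rad, forces in N, time in s.
With the tool pointing down it reaches from about 0.35 to 0.975 m from the base axis. Payload 4.9 kg.
Tool frame: the origin (TCP) lies between the finger pads; the fingertips stand manip.tips_ahead ahead of it and the grasp point (between the pads) lies 3 mm ahead of it (manip.tips_ahead is the distance from the TCP to the fingertips, in m); z points along the fingers, y is the direction in which the jaws open and shut (so a half turn about z gives the same grasp; the last joint's range is limited). The gripper opens to 85 mm and grips with 20 to 120 N. Pads are 22 mm wide; open, the fingers measure 114 mm over their backs; the gripper's body (76 mm by 85 mm) begins 54 mm behind the grasp point. The pads swing forward as they close: fully open they stand 13 mm farther back than shut.
Start: joints at [-1.268, 0.053, 1.613, -0, 1.476, -0.119], TCP at [0.256, -0.57, 0.253] pointing down, gripper open.
Joint ranges: [-3.01, 3.01], [-1.01, 2.22], [0.06, 2.58], [-1.02, 4.17], [0.09, 2.62], [-3.14, 3.14]. Speed limits (rad/s): [2.57, 2.57, 3.14, 3.14, 3.14, 3.14].

INTERFACE

Orientations are given as a unit quaternion [x, y, z, w].
In Python, from cell import manip, snapshot, nets gives the robot as it stands.
- The arm moves only by the tool play_rows, never from a script. Its argument "series" is a list of rows, each an object with "rot": the turn, a rotation vector about the tool's x, y, z in rad, a list of three; "translation": the shift along the tool's x, y, z in mm, a list of three; "jaw": the opening, from 0 (shut) to 1 (fully open). A call has 1 to 8 rows; each row is the pose to reach, as a shift and turn from the pose commanded when the call began, along the tool's axes at that moment; what a row does not reach only later rows make up. A row lasts 1/12 s, in which the tool goes at most 41.7 mm and 7.16 degrees, less where a joint would pass 70% of its speed; a pose out of reach is approached as far as the arm can. A call with a gripper value outside its range is refused whole. The fingers move at their own pace and stop on an object; "squeeze" is the grip in N (left out, the last holds). Time passes only in rows, so rows that repeat a pose let the fingers close. It gives the time, the measured TCP pose, the force and the opening at its end, in the units of the state.
- manip.get_state(): the state, without advancing time (a new reading comes with each control period).
- snapshot(name): name is "scene" or "top" or "wrist"; returns a dict with "pixels" (420x560x3 uint8, red, green, blue), "depth" (420x560 float32, m along the optical axis (not along the pixel's ray), 0 where there is no reading), "fx", "fy", "cx", "cy" (pixels), "rvec" (rotation vector, rad) and "tvec" (3), from world to camera coordinates, as OpenCV has them. Camera axes: x right, y down, z forward; pixel columns grow to the right and rows downward; lengths in m; the calibration is good to about 2 mm. The wrist camera is an equidistant fisheye: a pixel r from the principal point sees the ray r / f radians off the axis. A picture is of the moment at which its call begins.
- manip.sign_off(): hands the job in, once; it reports no verdict.
Trained networks look in the newest picture that a camera, given by its name, has taken for a name from the list of things; names that differ only in an ending like _2 or _b are one class to them, and where a whole thing is asked for, a point or a joint stands for the part that bears it (a point fixed in the world has none). Each returns a list of dicts, best first, with "p" (0 to 1); they miss things now and then, are a little off and sometimes report something else, mostly with a low value. They report only what shows in the picture. A call takes as long as a camera call.
- nets.boxes_of(target, camera): "point" ([x, y, z] in m, in world coordinates, good to about 4 mm: the middle of the surface that is visible of it).
- nets.masks_of(target, camera): "mask" (420x560 bool, what is visible of it).
- nets.spot_point(target, camera): "point" ([x, y, z] in m, in world coordinates, good to about 4 mm: a listed point, or the origin of a listed thing).
The state is a dict: "clock": time; "joint_pos": joint angles; "qvel": joint speeds; "joint_torque": joint torques, N m; "tcp_pos": TCP position; "tool_rot": TCP orientation; "ft_force": force on the tool from outside, world axes, zero at the start; "ft_torque": the same for the moment, N m; "finger_gap": finger opening in m.
Only numpy, scipy, OpenCV 4.12 (cv2) and the standard library are available. Lean on these libraries where they do the work, as an engineer would, in place of code of your own. Each camera call takes 0.05 s, during which the arm holds its last target. There are 200 camera calls.

## Working session

There is one attempt and no reset: what is moved stays moved. The work goes in short steps, Python scripts to look and compute and a tool call to move; the robot and the scene stay as the last step left them, time stands still between calls to the robot, and variables do not carry over. Pictures are saved under pics/ and viewed, about 8 in all and at most 12, crops included, and the job is handed in when it is done.

Besides the shell and the picture viewer there is one more tool, called after "Request:" by a JSON object that holds its "op" and its "data", one argument or row to a line. play_rows: Moves the arm, as the interface text tells. Its arguments: {"type":"object","properties":{"series":{"type":"array"},"squeeze":{"type":"number"}},"required":["series"]}

```bash
ls; mkdir -p pics; python3 - <<'E'
from cell import manip, snapshot, nets
import cv2, numpy as np
print(manip.get_state(), manip.tips_ahead)
ims=[]
for c in ["scene","top"]:
    s=snapshot(c); cv2.imwrite(f"pics/{c}0.png",s["pixels"][:,:,::-1])
    for t in ["pivot","lever_knob","seat_center","tray_center","marker_tip","powder_dish","sample_jar","blue_jar"]:
        r=nets.spot_point(t,c)[:2]
        print(c,t,[(round(d["p"],2),np.round(d["point"],4).tolist()) for d in r])
    r=nets.spot_point("tray_center",c)
    if r: print(r[0].keys())
E
```

```text
pics
{'clock': 0.0, 'joint_pos': array([-1.26804692e+00,  5.33465909e-02,  1.61431042e+00, -6.18689045e-06,
        1.47600066e+00, -1.18982906e-01]), 'qvel': array([ 0.00157858, -0.00092779, -0.00029692,  0.00042814, -0.00063853,
       -0.00097199]), 'joint_torque': array([ 6.00263666e-04, -3.93682265e+01, -3.70172274e+01, -9.90034823e-05,
        7.18138806e-03, -4.95258234e-06]), 'tcp_pos': array([ 0.25567142, -0.5696717 ,  0.25205954]), 'tool_rot': array([ 9.77849406e-01,  2.09307126e-01, -9.78028935e-05, -1.02786869e-03]), 'ft_force': array([0.32223819, 0.22089139, 0.64133913]), 'ft_torque': array([-0.04399479, -0.00226487, -0.04540108]), 'finger_gap': 0.08564764649248094} 0.022
scene pivot []
scene lever_knob [(0.59, [0.4129, -0.1897, 0.2077])]
scene seat_center []
scene tray_center []
scene marker_tip [(0.21, [0.4834, -0.4955, -0.0025])]
scene powder_dish [(0.82, [0.3733, -0.4237, 0.0018])]
scene sample_jar [(0.68, [0.4835, -0.4949, 0.0016])]
scene blue_jar []
top pivot [(0.84, [0.3974, -0.2181, 0.0945])]
top lever_knob [(0.8, [0.4094, -0.1888, 0.2006])]
top seat_center [(0.56, [0.4606, -0.2836, 0.1287])]
top tray_center [(0.76, [0.5894, -0.0075, 0.0135]), (0.42, [0.4866, -0.4932, 0.0024])]
top marker_tip [(0.45, [0.4022, -0.2099, 0.1518])]
top powder_dish [(0.65, [0.3729, -0.4205, 0.0024])]
top sample_jar [(0.62, [0.4839, -0.4938, 0.0015])]
top blue_jar [(0.67, [0.6894, 0.1637, -0.0018])]
dict_keys(['point', 'p'])
```

View pics/top0.png

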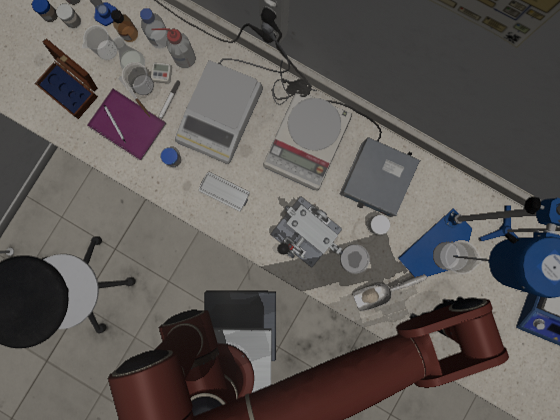

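View pics/scene0.png

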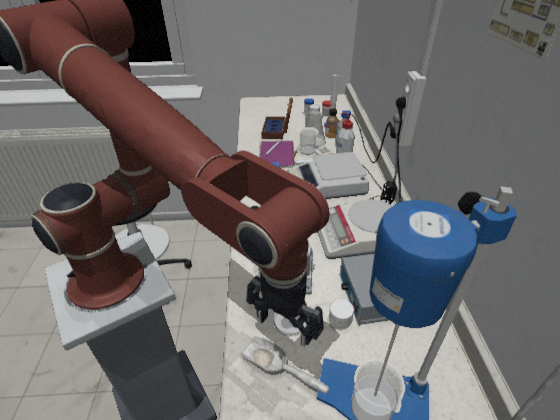

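```bash
cat > h.py <<'E'
from cell import manip, snapshot, nets
import cv2, numpy as np
from scipy.spatial.transform import Rotation as R
def down(yaw_y):  # tool pointing down, tool y at yaw_y (rad), x = y x z
    y=np.array([np.cos(yaw_y),np.sin(yaw_y),0]); z=np.array([0,0,-1.]); x=np.cross(y,z)
    return R.from_matrix(np.c_[x,y,z])
def rel(p,Rt):
    s=manip.get_state(); R0=R.from_quat(s["tool_rot"])
    print("trans",np.round(R0.inv().apply(np.array(p)-s["tcp_pos"])*1000,1),"rot",np.round((R0.inv()*Rt).as_rotvec(),4),"dist",np.linalg.norm(np.array(p)-s["tcp_pos"]))
def cloud(s,mask=None):
    d=s["depth"];v,u=np.nonzero((d>0) if mask is None else (mask&(d>0)));z=d[v,u]
    a=(u-s["cx"])/s["fx"];b=(v-s["cy"])/s["fy"]
    if s.get("fish"):
        r=np.hypot(a,b);k=np.tan(r)/np.maximum(r,1e-9);a,b=a*k,b*k
    P=np.c_[a*z,b*z,z]
    return R.from_rotvec(np.ravel(s["rvec"])).inv().apply(P-np.ravel(s["tvec"])),u,v
def proj(s,P):
    q=R.from_rotvec(np.ravel(s["rvec"])).apply(np.atleast_2d(P))+np.ravel(s["tvec"])
    rho=np.hypot(q[:,0],q[:,1]);k=np.arctan2(rho,q[:,2])/np.maximum(rho,1e-9) if s.get("fish") else 1/q[:,2]
    return np.c_[q[:,0]*k*s["fx"]+s["cx"],q[:,1]*k*s["fy"]+s["cy"]]
def snap(n):
    s=snapshot(n); s["fish"]=n=="wrist"; return s
E
python3 - <<'E'
from h import *
rel([0.46,-0.2,0.42],down(np.deg2rad(-38)))
E
```

```text
trans [ 337.8 -254.2 -166.7] rot [-1.000e-04 -0.000e+00 -4.858e-01] dist 0.4544266507925266
```

Request:
{"op": "play_rows", "data": {
  "series": [
    {"translation": [80, -60, -100], "rot": [0, 0, 0], "jaw": 1},
    {"translation": [338, -254, -167], "rot": [0, 0, -0.486], "jaw": 1},
    {"translation": [338, -254, -167], "rot": [0, 0, -0.486], "jaw": 1},
    {"translation": [338, -254, -167], "rot": [0, 0, -0.486], "jaw": 1},
    {"translation": [338, -254, -167], "rot": [0, 0, -0.486], "jaw": 1},
    {"translation": [338, -254, -167], "rot": [0, 0, -0.486], "jaw": 1},
    {"translation": [338, -254, -167], "rot": [0, 0, -0.486], "jaw": 1},
    {"translation": [338, -254, -167], "rot": [0, 0, -0.486], "jaw": 1}
  ]
}}

```text
clock: 1.67
tcp_pos: [0.4036, -0.3016, 0.38]
tool_rot: [0.899, 0.438, 0.0, 0.0]
ft_force: [1.0, -0.6, 0.2]
finger_gap: 0.0856
```

```bash
python3 - <<'E'
from h import *
rel([0.46,-0.2,0.42],down(np.deg2rad(-38)))
E
```

```text
trans [114.8 -18.1 -40.1] rot [ 0.0008  0.     -0.0002] dist 0.1228885445230054
```

Request:
{"op": "play_rows", "data": {
  "series": [
    {"translation": [90, -18, -35], "rot": [0, 0, 0], "jaw": 1},
    {"translation": [90, -18, -35], "rot": [0, 0, 0], "jaw": 1},
    {"translation": [90, -18, -35], "rot": [0, 0, 0], "jaw": 1},
    {"translation": [90, -18, -35], "rot": [0, 0, 0], "jaw": 1},
    {"translation": [90, -18, -35], "rot": [0, 0, 0], "jaw": 1}
  ]
}}

```text
clock: 2.08
tcp_pos: [0.4447, -0.221, 0.4145]
tool_rot: [0.898, 0.439, 0.0, 0.001]
ft_force: [-0.6, -0.3, -0.9]
finger_gap: 0.0854
```

```bash
python3 - <<'E'
from h import *
rel([0.46,-0.2,0.42],down(np.deg2rad(-38)))
s=snap("wrist"); cv2.imwrite("pics/w1.png",s["pixels"][:,:,::-1]); np.savez("w1.npz",**s)
print({k:s[k] for k in("fx","cx","cy")})
for t in ["pivot","lever_knob","seat_center","plunger_mid","tray_center","marker_tip","powder_dish","sample_jar","blue_jar"]:
    r=nets.spot_point(t,"wrist")[:1]
    print(t,[(round(d["p"],2),np.round(d["point"],4).tolist(),proj(s,d["point"]).round().tolist()) for d in r])
m=nets.masks_of("tray_center","wrist")
if m: np.save("traymask.npy",m[0]["mask"])
E
```

```text
trans [26.  -0.8 -5.5] rot [0.0012 0.0005 0.002 ] dist 0.02654830904512991
{'fx': 325.19226210127806, 'cx': 282.2827821833742, 'cy': 205.10383933159184}
pivot [(0.73, [0.3901, -0.2115, 0.0931], [[247.0, 183.0]])]
lever_knob [(0.63, [0.413, -0.1916, 0.2011], [[242.0, 178.0]])]
seat_center [(0.79, [0.4639, -0.2784, 0.1297], [[322.0, 195.0]])]
plunger_mid [(0.94, [0.4623, -0.2828, 0.1288], [[323.0, 198.0]])]
tray_center []
marker_tip [(0.5, [0.374, -0.4228, 0.0012], [[319.0, 266.0]])]
powder_dish []
sample_jar [(0.74, [0.4859, -0.4918, 0.0005], [[388.0, 257.0]])]
blue_jar []
```

View pics/w1.png

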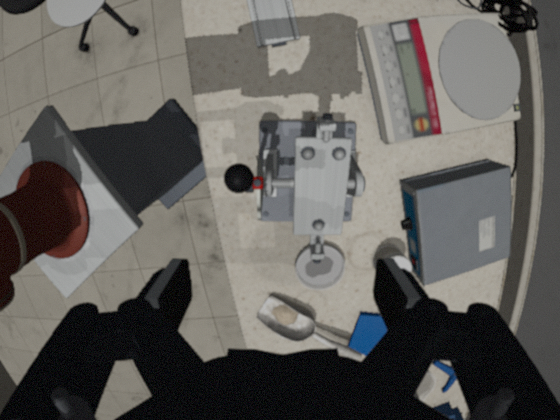

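```bash
python3 - <<'E'
from h import *
s=dict(np.load("w1.npz")); s["fish"]=True
P,u,v=cloud(s)
roi=(u>292)&(u<352)&(v>132)&(v<240)
Q=P[roi]; uq,vq=u[roi],v[roi]
seed=(uq>305)&(uq<335)&(vq>165)&(vq<215)
A=Q[seed]
for i in range(3):
    c=A.mean(0); n=np.linalg.svd(A-c)[2][2]; n*=np.sign(n[2])
    d=(Q-c)@n; A=Q[abs(d)<0.0025]
print("n",n,"tilt",np.arccos(n[2]),"yaw of y axis",np.rad2deg(np.arctan2(-n[1],-n[0])),len(A))
e2=np.array([-n[0],-n[1],0]);e2-=n*(e2@n);e2/=np.linalg.norm(e2);e1=np.cross(e2,n)
xy=np.c_[(A-c)@e1,(A-c)@e2]*1000
r=cv2.minAreaRect(xy.astype(np.float32)); print(r)
cc=c+(r[0][0]*e1+r[0][1]*e2)/1000; print("plate centre",cc)
# balls: above plane
b=(d>0.005)&(d<0.02); B=np.c_[(Q[b]-c)@e1,(Q[b]-c)@e2,d[b]]*1000
lab=np.zeros((420,560),np.uint8); lab[vq[b],uq[b]]=1
k,L,st,ce=cv2.connectedComponentsWithStats(lab)
for i in range(1,k):
    if st[i,4]>5:
        sel=L[vq[b],uq[b]]==i; print(ce[i],st[i,4],np.round(B[sel].mean(0),1),np.round(B[sel].max(0),1), Q[b][sel].mean(0).round(4))
# knob
m=(u>225)&(u<254)&(v>163)&(v<194)&(P[:,2]>0.15)
from scipy.optimize import least_squares
K=P[m]; f=least_squares(lambda x:np.linalg.norm(K-x,axis=1)-0.016,K.mean(0)-[0,0,.01],loss="soft_l1",f_scale=0.002); print("knob",f.x,np.std(f.fun),len(K))
E
```

```text
n [-0.15621794 -0.20332599  0.96656841] tilt 0.2593050090135423 yaw of y axis 52.46447061432973 4839
((0.7645378112792969, -6.7084197998046875), (165.40736389160156, 72.08264923095703), 89.31050872802734)
plate centre [ 0.4645288  -0.27954096  0.10960809]
[325.8  137.05] 40 [ 0.7 77.4 19. ] [ 5.8 82.7 20. ] [ 0.5111 -0.2189  0.1495]
[307.82142857 153.76190476] 84 [-19.2  51.3   8.3] [-13.8  57.3  11.9] [ 0.4816 -0.2246  0.1325]
[339.30487805 154.46341463] 82 [20.5 50.8  8.7] [26.8 56.3 13.4] [ 0.5127 -0.2492  0.1328]
[318.68421053 226.05263158] 57 [ -0.1 -58.4   8.4] [  6.3 -53.6  11.4] [ 0.4321 -0.3203  0.1045]
knob [ 0.41026314 -0.18926672  0.20248867] 0.0025929121621002475 706
```

```bash
python3 - <<'E'
from h import *
Rt=down(np.deg2rad(-37.7)); print(manip.get_state()["tcp_pos"])
rel([0.4103,-0.1893,0.2055],Rt)
E
```

```text
[ 0.44428405 -0.22168309  0.4138918 ]
trans [  4.6 -46.7 208.4] rot [-0.0002 -0.     -0.0056] dist 0.21361348961949458
```

Request:
{"op": "play_rows", "data": {
  "series": [
    {"translation": [3, -25, 30], "rot": [0, 0, -0.006], "jaw": 1},
    {"translation": [4.6, -46.7, 60], "rot": [0, 0, -0.006], "jaw": 1},
    {"translation": [4.6, -46.7, 100], "rot": [0, 0, -0.006], "jaw": 1},
    {"translation": [4.6, -46.7, 130], "rot": [0, 0, -0.006], "jaw": 1},
    {"translation": [4.6, -46.7, 160], "rot": [0, 0, -0.006], "jaw": 0.8},
    {"translation": [4.6, -46.7, 190], "rot": [0, 0, -0.006], "jaw": 0.8},
    {"translation": [4.6, -46.7, 208], "rot": [0, 0, -0.006], "jaw": 0.7},
    {"translation": [4.6, -46.7, 208], "rot": [0, 0, -0.006], "jaw": 0.6}
  ]
}}

```text
clock: 3.3
tcp_pos: [0.408, -0.1874, 0.2007]
tool_rot: [0.897, 0.441, -0.002, -0.004]
ft_force: [-0.3, -0.8, -0.5]
finger_gap: 0.0514
```

Request:
{"op": "play_rows", "data": {
  "series": [
    {"translation": [0, 0, 0], "rot": [0, 0, 0], "jaw": 0.3},
    {"translation": [0, 0, 0], "rot": [0, 0, 0], "jaw": 0.2},
    {"translation": [0, 0, 0], "rot": [0, 0, 0], "jaw": 0.2},
    {"translation": [0, 0, 0], "rot": [0, 0, 0], "jaw": 0.2}
  ],
  "squeeze": 25
}}

```text
clock: 3.63
tcp_pos: [0.411, -0.1895, 0.2075]
tool_rot: [0.897, 0.441, 0.001, 0.001]
ft_force: [0.9, -0.4, -1.0]
finger_gap: 0.03
```

```bash
python3 - <<'E'
from h import *
s=manip.get_state(); print(s["tcp_pos"],s["finger_gap"],s["ft_force"])
rel([0.4103,-0.1893,0.2055],down(np.deg2rad(-37.7)))
E
```

```text
[ 0.41104156 -0.18948348  0.20752568] 0.02997445452284482 [ 0.86579776 -0.4001053  -1.04787316]
trans [-0.3 -0.7  2. ] rot [ 0.0024 -0.0001  0.001 ] dist 0.0021649375611913347
```

Request:
{"op": "play_rows", "data": {
  "series": [
    {"translation": [5, 0, 1.5], "rot": [0, 0, 0], "jaw": 0.2},
    {"translation": [10, 0, 3.2], "rot": [0, 0, 0], "jaw": 0.2},
    {"translation": [15, 0, 5.2], "rot": [0, 0, 0], "jaw": 0.2},
    {"translation": [20, 0, 7.4], "rot": [0, 0, 0], "jaw": 0.2},
    {"translation": [25, 0, 10], "rot": [0, 0, 0], "jaw": 0.2},
    {"translation": [29, 0, 12], "rot": [0, 0, 0], "jaw": 0.2},
    {"translation": [30, 0, 12.8], "rot": [0, 0, 0], "jaw": 0.2},
    {"translation": [30, 0, 12.8], "rot": [0, 0, 0], "jaw": 0.2}
  ]
}}

```text
clock: 4.3
tcp_pos: [0.4294, -0.1661, 0.1949]
tool_rot: [0.897, 0.442, -0.001, 0.002]
ft_force: [-4.7, -5.1, 9.6]
finger_gap: 0.0299
```

```bash
python3 - <<'E'
from h import *
s=manip.get_state(); print(s["tcp_pos"],s["finger_gap"],s["ft_force"])
d=s["tcp_pos"]-[0.41104156,-0.18948348,0.20752568]; a=np.deg2rad(52.3); print(d[0]*np.cos(a)+d[1]*np.sin(a),d[2])
E
```

```text
[ 0.42936189 -0.16610232  0.1949151 ] 0.029883169119345708 [-4.69159227 -5.05453208  9.5936202 ]
0.029703096877839116 -0.012610578708044051
```

Request:
{"op": "play_rows", "data": {
  "series": [
    {"translation": [2, 0, 1], "rot": [0, 0, 0], "jaw": 0.2},
    {"translation": [4, 0, 2], "rot": [0, 0, 0], "jaw": 0.2},
    {"translation": [4, 0, 2], "rot": [0, 0, 0], "jaw": 0.2}
  ]
}}

```text
clock: 4.55
tcp_pos: [0.4305, -0.1648, 0.1941]
tool_rot: [0.897, 0.441, -0.003, 0.003]
ft_force: [-13.7, -10.6, 15.6]
finger_gap: 0.0302
```

```bash
python3 - <<'E'
from h import *
s=manip.get_state(); print(s["tcp_pos"],s["finger_gap"],s["ft_force"])
d=s["tcp_pos"]-[0.41104156,-0.18948348,0.20752568]; a=np.deg2rad(52.3); print(d[0]*np.cos(a)+d[1]*np.sin(a),d[2])
E
```

```text
[ 0.43047218 -0.16475229  0.19409873] 0.03023826073079348 [-13.65772036 -10.6411488   15.55903095]
0.03145024892831941 -0.013426952325128333
```

Request:
{"op": "play_rows", "data": {
  "series": [
    {"translation": [-3, 0, -2], "rot": [0, 0, 0], "jaw": 0.8},
    {"translation": [-3, 0, -2], "rot": [0, 0, 0], "jaw": 0.8},
    {"translation": [-3, 0, -2], "rot": [0, 0, 0], "jaw": 0.8},
    {"translation": [-3, 0, -40], "rot": [0, 0, 0], "jaw": 0.8},
    {"translation": [-3, 0, -80], "rot": [0, 0, 0], "jaw": 1},
    {"translation": [27, 10, -106], "rot": [0, 0, 0], "jaw": 1},
    {"translation": [65, 20, -106], "rot": [0, 0, 0], "jaw": 1},
    {"translation": [100, 31, -106], "rot": [0, 0, 0], "jaw": 1}
  ]
}}

```text
clock: 5.22
tcp_pos: [0.5189, -0.1006, 0.2996]
tool_rot: [0.898, 0.441, 0.002, 0.001]
ft_force: [-0.3, -1.4, -0.2]
finger_gap: 0.085
```

Request:
{"op": "play_rows", "data": {
  "series": [
    {"translation": [40, 0, 0], "rot": [0, 0, 0], "jaw": 1},
    {"translation": [56, 0, 0], "rot": [0, 0, 0], "jaw": 1},
    {"translation": [56, 0, 0], "rot": [0, 0, 0], "jaw": 1}
  ]
}}

```text
clock: 5.47
tcp_pos: [0.5523, -0.054, 0.2954]
tool_rot: [0.896, 0.443, -0.0, -0.002]
ft_force: [0.1, 0.3, 0.1]
finger_gap: 0.0854
```

```bash
python3 - <<'E'
from h import *
s=snap("wrist"); s=snap("wrist"); cv2.imwrite("pics/w2.png",s["pixels"][:,:,::-1]); np.savez("w2.npz",**s)
for t in ["pivot","lever_knob","seat_center","tray_center","marker_tip","blue_jar"]:
    r=nets.spot_point(t,"wrist")[:1]
    print(t,[(round(d["p"],2),np.round(d["point"],4).tolist(),proj(s,d["point"]).round().tolist()) for d in r])
m=nets.masks_of("tray_center","wrist")
if m: np.save("traymask.npy",m[0]["mask"]); print(m[0]["p"],m[0]["mask"].sum())
print(manip.get_state()["tcp_pos"])
E
```

```text
pivot [(0.66, [0.3883, -0.2109, 0.091], [[256.0, 351.0]])]
lever_knob []
seat_center []
tray_center [(0.77, [0.5857, -0.0041, 0.0144], [[280.0, 120.0]])]
marker_tip []
blue_jar []
0.74 6842
[ 0.55068685 -0.0582303   0.29741493]
```

View pics/w2.png

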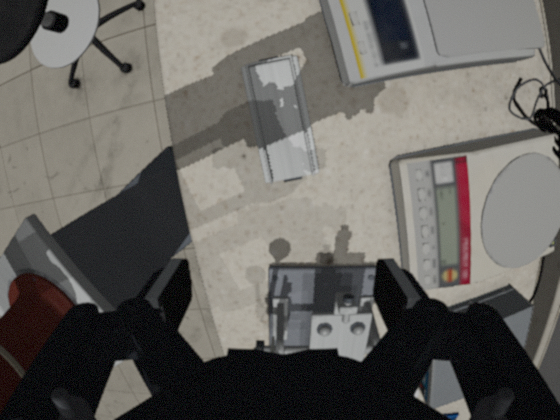

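```bash
python3 - <<'E'
from h import *
s=dict(np.load("w2.npz")); s["fish"]=True
P,u,v=cloud(s); roi=(u>225)&(u<335)&(v>40)&(v<195)
for lo,hi in [(0.009,0.035),(0.0205,0.035)]:
    A=P[roi&(P[:,2]>lo)&(P[:,2]<hi)]
    r=cv2.minAreaRect((A[:,:2]*1000).astype(np.float32)); print(lo,len(A),r, cv2.boxPoints(r).round(1).tolist(), A[:,2].max())
# level check
roi=(u>315)&(u<372)&(v>335)&(v<347); A=P[roi]; print("stage near z",np.median(A[:,2]))
E
```

```text
0.009 6868 ((609.010498046875, -9.582160949707031), (163.1630096435547, 116.6005630493164), 63.69658279418945) [[520.5999755859375, -56.900001525878906], [625.0999755859375, -108.5999984741211], [697.4000244140625, 37.70000076293945], [592.9000244140625, 89.4000015258789]] 0.027280332051820975
0.0205 786 ((612.2168579101562, -11.552032470703125), (157.36170959472656, 110.311767578125), 64.13716888427734) [[528.2999877929688, -58.29999923706055], [627.5, -106.4000015258789], [696.2000122070312, 35.20000076293945], [596.9000244140625, 83.30000305175781]] 0.027280332051820975
stage near z 0.1106560055722469
```

```bash
python3 - <<'E'
from h import *
s=dict(np.load("w2.npz")); s["fish"]=True
M=cv2.dilate(np.load("traymask.npy").astype(np.uint8),np.ones((5,5)))>0
v,u=np.nonzero(M); print(u.min(),u.max(),v.min(),v.max())
P,u,v=cloud(s,M)
for lo,hi in [(0.009,0.035),(0.0205,0.035)]:
    A=P[(P[:,2]>lo)&(P[:,2]<hi)]
    r=cv2.minAreaRect((A[:,:2]*1000).astype(np.float32)); print(lo,len(A),r, cv2.boxPoints(r).round(1).tolist())
    a=np.deg2rad(63.2) if 0 else np.deg2rad(r[2] if r[1][0]>r[1][1] else r[2]+90)
    t=A[:,:2]-A[:,:2].mean(0); along=t@[np.cos(a),np.sin(a)]; ac=t@[np.sin(a),-np.cos(a)]
    print(np.histogram(ac*1000,bins=np.arange(-40,44,4)))
rel([0.5857,-0.0041,0.10],down(np.deg2rad(-28)))
E
```

```text
240 320 54 185
0.009 6842 ((585.8555908203125, -4.152748107910156), (152.35369873046875, 70.39666748046875), 63.640872955322266) [[520.5, -56.79999923706055], [583.5999755859375, -88.0], [651.2000122070312, 48.5], [588.0999755859375, 79.69999694824219]]
(array([  0, 283, 302, 474, 387, 394, 399, 395, 391, 398, 395, 396, 395,
       386, 399, 398, 423, 356, 271,   0]), array([-40, -36, -32, -28, -24, -20, -16, -12,  -8,  -4,   0,   4,   8,
        12,  16,  20,  24,  28,  32,  36,  40]))
0.0205 780 ((586.4130859375, -3.1286468505859375), (149.96424865722656, 56.60309982299805), 64.08773803710938) [[528.2000122070312, -58.20000076293945], [579.0999755859375, -82.9000015258789], [644.5999755859375, 51.900001525878906], [593.7000122070312, 76.69999694824219]]
(array([  0,   0,   1, 331,  11,  10,  11,  10,  12,  12,  10,   9,   7,
         7,  10,  12, 297,  30,   0,   0]), array([-40, -36, -32, -28, -24, -20, -16, -12,  -8,  -4,   0,   4,   8,
        12,  16,  20,  24,  28,  32,  36,  40]))
trans [ 64.2  -5.5 197.4] rot [ 0.0004 -0.0002 -0.1697] dist 0.2076744188040899
```

```bash
python3 - <<'E'
from h import *
print(manip.tips_ahead)
rel([0.5863,-0.0034,0.06],down(np.deg2rad(-26.1)))
E
```

```text
0.022
trans [ 65.1  -5.5 237.4] rot [ 4.000e-04 -2.000e-04 -2.029e-01] dist 0.24625293268629492
```

Request:
{"op": "play_rows", "data": {
  "series": [
    {"translation": [10, -1, 36], "rot": [0, 0, -0.1], "jaw": 0.8},
    {"translation": [25, -2, 72], "rot": [0, 0, -0.203], "jaw": 0.8},
    {"translation": [40, -3, 108], "rot": [0, 0, -0.203], "jaw": 0.8},
    {"translation": [52, -4, 144], "rot": [0, 0, -0.203], "jaw": 0.8},
    {"translation": [65, -5.5, 180], "rot": [0, 0, -0.203], "jaw": 0.8},
    {"translation": [65, -5.5, 215], "rot": [0, 0, -0.203], "jaw": 0.8},
    {"translation": [65, -5.5, 237], "rot": [0, 0, -0.203], "jaw": 0.8},
    {"translation": [65, -5.5, 237], "rot": [0, 0, -0.203], "jaw": 0.8}
  ]
}}

```text
clock: 6.58
tcp_pos: [0.5817, -0.0023, 0.0539]
tool_rot: [0.848, 0.53, -0.004, -0.004]
ft_force: [-0.1, -1.2, -1.1]
finger_gap: 0.0682
```

```bash
python3 - <<'E'
from h import *
s=snap("wrist"); print(manip.get_state()["finger_gap"],manip.get_state()["tcp_pos"])
# gripper wrist view of the tray now: rails
P,u,v=cloud(s)
cv2.imwrite("pics/w3.png",s["pixels"][:,:,::-1])
rel([0.5863,-0.0034,0.037],down(np.deg2rad(-26.1)))
E
```

```text
0.06839254748149853 [ 0.58384242 -0.00269855  0.05719167]
trans [ 0.5  2.6 20.2] rot [-0.0063  0.0021  0.001 ] dist 0.020352772312570138
```

View pics/w3.png

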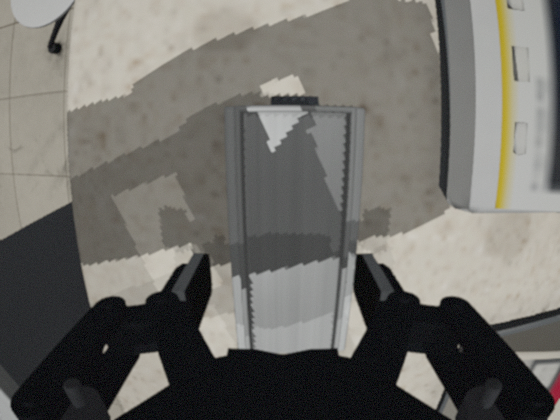

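Request:
{"op": "play_rows", "data": {
  "series": [
    {"translation": [0.5, 3, 8], "rot": [0, 0, 0], "jaw": 0.76},
    {"translation": [0.5, 3, 15], "rot": [0, 0, 0], "jaw": 0.76},
    {"translation": [0.5, 3, 17], "rot": [0, 0, 0], "jaw": 0.76},
    {"translation": [0.5, 3, 17], "rot": [0, 0, 0], "jaw": 0.76},
    {"translation": [0.5, 3, 17], "rot": [0, 0, 0], "jaw": 0.76}
  ]
}}

```text
clock: 7.05
tcp_pos: [0.5899, -0.0037, 0.0442]
tool_rot: [0.848, 0.53, 0.001, 0.0]
ft_force: [-0.4, -0.7, 0.7]
finger_gap: 0.0651
```

```bash
python3 - <<'E'
from h import *
s=manip.get_state();print(s["finger_gap"],s["tcp_pos"],s["ft_force"])
rel([0.5863,-0.0034,0.037],down(np.deg2rad(-26.1)))
E
```

```text
0.0650515749608623 [ 0.58986183 -0.00369911  0.04415845] [-0.41121562 -0.68337277  0.65628735]
trans [-1.3 -3.3  7.2] rot [ 0.0014 -0.0005  0.0014] dist 0.008001215061113365
```

Request:
{"op": "play_rows", "data": {
  "series": [
    {"translation": [-1, -2.5, 4], "rot": [0, 0, 0], "jaw": 0.76},
    {"translation": [-1, -2.5, 6], "rot": [0, 0, 0], "jaw": 0.76},
    {"translation": [-1, -2.5, 6], "rot": [0, 0, 0], "jaw": 0.76},
    {"translation": [-1, -2.5, 6], "rot": [0, 0, 0], "jaw": 0.76}
  ]
}}

```text
clock: 7.38
tcp_pos: [0.5864, -0.0033, 0.0371]
tool_rot: [0.848, 0.53, -0.0, -0.0]
ft_force: [0.7, 0.4, -0.5]
finger_gap: 0.0649
```

```bash
python3 - <<'E'
from h import *
s=manip.get_state();print(s["finger_gap"],s["tcp_pos"],s["ft_force"])
rel([0.5863,-0.0034,0.037],down(np.deg2rad(-26.1)))
E
```

```text
0.06488891691248877 [ 0.58635193 -0.00328351  0.03705269] [ 0.66018122  0.35551177 -0.46737018]
trans [-0.1  0.   0.1] rot [-0.0004  0.0001  0.0016] dist 0.00013799664677244125
```

Request:
{"op": "play_rows", "data": {
  "series": [
    {"translation": [0, 0, 0], "rot": [0, 0, 0], "jaw": 0.62},
    {"translation": [0, 0, 0], "rot": [0, 0, 0], "jaw": 0.55},
    {"translation": [0, 0, 0], "rot": [0, 0, 0], "jaw": 0.5},
    {"translation": [0, 0, 0], "rot": [0, 0, 0], "jaw": 0.5},
    {"translation": [0, 0, 0], "rot": [0, 0, 0], "jaw": 0.5}
  ],
  "squeeze": 60
}}

```text
clock: 7.8
tcp_pos: [0.587, -0.0034, 0.0379]
tool_rot: [0.848, 0.53, 0.0, 0.0]
ft_force: [-0.7, 0.2, 5.4]
finger_gap: 0.0535
```

```bash
python3 - <<'E'
from h import *
s=manip.get_state();print(s["finger_gap"],s["tcp_pos"],s["ft_force"],s["ft_torque"])
E
```

```text
0.05349942455134172 [ 0.58700226 -0.00339703  0.03786943] [-0.67680932  0.24767524  5.38350822] [ 0.05398651  0.23083652 -0.00487704]
```

Request:
{"op": "play_rows", "data": {
  "series": [
    {"translation": [0, 0, -15], "rot": [0, 0, 0], "jaw": 0.5},
    {"translation": [0, 0, -45], "rot": [0, 0, 0], "jaw": 0.5},
    {"translation": [0, 0, -80], "rot": [0, 0, 0], "jaw": 0.5},
    {"translation": [0, 0, -115], "rot": [0, 0, 0], "jaw": 0.5},
    {"translation": [0, 0, -150], "rot": [0, 0, 0], "jaw": 0.5},
    {"translation": [0, 0, -180], "rot": [0, 0, 0], "jaw": 0.5},
    {"translation": [0, 0, -180], "rot": [0, 0, 0], "jaw": 0.5},
    {"translation": [0, 0, -180], "rot": [0, 0, 0], "jaw": 0.5}
  ]
}}

```text
clock: 8.47
tcp_pos: [0.5872, -0.0034, 0.218]
tool_rot: [0.848, 0.53, 0.001, 0.001]
ft_force: [0.1, 0.4, -5.1]
finger_gap: 0.0538
```

```bash
python3 - <<'E'
from h import *
s=manip.get_state();print(s["finger_gap"],s["tcp_pos"],s["ft_force"],s["ft_torque"])
x=np.array([np.cos(np.deg2rad(-37.7)),np.sin(np.deg2rad(-37.7)),0]);y=np.array([-x[1],x[0],0]);p=np.array([.392,-.2132,0])
for q in [(98,200),(98,0)]:
    rel(p+(q[0]*x+q[1]*y)/1000+[0,0,.215],down(np.deg2rad(-37.7)))
E
```

```text
0.05377486809637119 [ 0.58717576 -0.00341619  0.21802947] [ 0.05150328  0.43126665 -5.0698964 ] [ 0.01313557 -0.04087732 -0.01278167]
trans [-98.1  53.1   3.1] rot [ 0.0024 -0.0011  0.204 ] dist 0.11160763838600533
trans [-294.    12.6    2.8] rot [ 0.0024 -0.0011  0.204 ] dist 0.294266413344677
```

Request:
{"op": "play_rows", "data": {
  "series": [
    {"translation": [-25, 20, 0], "rot": [0, 0, 0.08], "jaw": 0.5},
    {"translation": [-55, 45, 0], "rot": [0, 0, 0.15], "jaw": 0.5},
    {"translation": [-98, 53, 0], "rot": [0, 0, 0.203], "jaw": 0.5},
    {"translation": [-98, 53, 0], "rot": [0, 0, 0.203], "jaw": 0.5},
    {"translation": [-98, 53, 0], "rot": [0, 0, 0.203], "jaw": 0.5}
  ]
}}

```text
clock: 8.88
tcp_pos: [0.5889, -0.1161, 0.2124]
tool_rot: [0.898, 0.44, -0.003, -0.003]
ft_force: [0.6, 0.9, -4.5]
finger_gap: 0.0538
```

```bash
python3 - <<'E'
from h import *
s=dict(np.load("w2.npz")); s["fish"]=True
P,u,v=cloud(s)
x=np.array([np.cos(np.deg2rad(-37.7)),np.sin(np.deg2rad(-37.7)),0]);y=np.array([-x[1],x[0],0]);p=np.array([.392,-.2132,.09])
L=np.c_[(P-p)@x,(P-p)@y,P[:,2]-.09]*1000
roi=(u>300)&(u<372)&(v>285)&(v<349)
b=roi&(L[:,2]>26)&(L[:,2]<60)
lab=np.zeros((420,560),np.uint8); lab[v[b],u[b]]=1
k,LL,st,ce=cv2.connectedComponentsWithStats(lab)
for i in range(1,k):
    if st[i,4]>8:
        sel=LL[v[b],u[b]]==i; B=L[b][sel]; print(ce[i].round(),st[i,4],B.mean(0).round(1),B.min(0).round(1),B.max(0).round(1))
pl=roi&(abs(L[:,2]-20.5)<2)&(L[:,1]<75)&(L[:,1]>45)
print("plate",np.percentile(L[pl],[1,50,99],axis=0).round(1))
c=np.polyfit(L[pl][:,1],L[pl][:,2],1); print("slope",c)
s=manip.get_state();print(s["finger_gap"],s["tcp_pos"],s["ft_force"]); t=s["tcp_pos"]-p; print(t@x,t@y)
snap("wrist")
for n in ["tray_center","seat_center","pivot"]:
  r=nets.spot_point(n,"wrist")[:1]; print(n,r)
E
```

```text
[347. 307.] 415 [97.2 98.4 40.5] [87.8 75.8 26.2] [108.4 111.2  46.5]
[358. 330.] 84 [117.4  56.1  29.4] [111.7  49.   26.1] [124.9  61.3  32.9]
[325. 331.] 81 [77.8 56.5 29.4] [71.6 50.5 26.3] [84.4 60.7 32.4]
plate [[ 62.2  45.3  18.7]
 [ 94.3  63.   20.7]
 [132.9  74.4  22.3]]
slope [-1.44513484e-02  2.15927695e+01]
0.05384618872095611 [ 0.58893453 -0.11613637  0.21243966] [ 0.56191424  0.93708759 -4.52732291]
0.09646220367719771 0.19722981848354373
tray_center [{'point': [0.5885, -0.1175, 0.1867], 'p': 0.95}]
seat_center []
pivot []
```

Request:
{"op": "play_rows", "data": {
  "series": [
    {"translation": [-30, 1, 0], "rot": [0, 0, 0], "jaw": 0.5},
    {"translation": [-65, 1, 0], "rot": [0, 0, 0], "jaw": 0.5},
    {"translation": [-100, 1, 0], "rot": [0, 0, 0], "jaw": 0.5},
    {"translation": [-135, 1, 3], "rot": [0, 0, 0], "jaw": 0.5},
    {"translation": [-170, 1, 8], "rot": [0, 0, 0], "jaw": 0.5},
    {"translation": [-196.5, 1, 12], "rot": [0, 0, 0], "jaw": 0.5},
    {"translation": [-196.5, 1, 12], "rot": [0, 0, 0], "jaw": 0.5},
    {"translation": [-196.5, 1, 12], "rot": [0, 0, 0], "jaw": 0.5}
  ]
}}

```text
clock: 9.75
tcp_pos: [0.4716, -0.2705, 0.2046]
tool_rot: [0.898, 0.441, 0.0, -0.001]
ft_force: [0.9, 1.0, -3.8]
finger_gap: 0.0537
```

```bash
cat >> h.py <<'E'
tx=np.array([np.cos(np.deg2rad(-37.7)),np.sin(np.deg2rad(-37.7)),0]);ty=np.array([-tx[1],tx[0],0]);tp=np.array([.392,-.2132,.09])
def st():
    s=manip.get_state(); d=s["tcp_pos"]-tp
    print("clk",round(s["clock"],2),"tester mm",np.round([d@tx*1e3,d@ty*1e3],1),"z",round(s["tcp_pos"][2]*1e3,1),"gap",round(s["finger_gap"]*1e3,1),"F tester",np.round([s["ft_force"]@tx,s["ft_force"]@ty,s["ft_force"][2]],1),"T",np.round(s["ft_torque"],2),"rot err",(R.from_quat(s["tool_rot"]).inv()*down(np.deg2rad(-37.7))).as_rotvec().round(4))
E
python3 - <<'E'
from h import *
st()
s=snap("top"); cv2.imwrite("pics/t1.png",cv2.resize(s["pixels"][150:310,200:410,::-1],None,fx=3.5,fy=3.5,interpolation=cv2.INTER_CUBIC))
snap("wrist"); s=snap("wrist"); cv2.imwrite("pics/w4.png",s["pixels"][:,:,::-1])
for c in ["top","wrist"]:
  for n in ["tray_center","seat_center","pivot","plunger_mid","lever_knob"]:
    r=nets.spot_point(n,c)[:1]; print(c,n,[(d["p"],d["point"],np.round([(d["point"]-tp)@tx*1e3,(d["point"]-tp)@ty*1e3],1)) for d in r])
st()
E
```

```text
clk 9.75 tester mm [98.   3.4] z 204.6 gap 53.7 F tester [ 0.1  1.3 -3.8] T [ 0.02 -0.04  0.06] rot err [-0.001  -0.0006  0.0002]
top tray_center [(0.48, [0.4721, -0.2721, 0.1774], array([99.4,  2.4]))]
top seat_center [(0.46, [0.6903, 0.1671, -0.0023], array([  3.5, 483.3]))]
top pivot [(0.87, [0.3973, -0.2186, 0.0947], array([ 7.5, -1. ]))]
top plunger_mid []
top lever_knob [(0.82, [0.4272, -0.1673, 0.1909], array([-0.2, 57.8]))]
wrist tray_center [(0.78, [0.4721, -0.2681, 0.182], array([96.9,  5.5]))]
wrist seat_center []
wrist pivot [(0.57, [0.4724, -0.2694, 0.1794], array([98. ,  4.7]))]
wrist plunger_mid [(0.21, [0.4728, -0.2679, 0.1823], array([97.4,  6.1]))]
wrist lever_knob [(0.87, [0.4271, -0.1664, 0.1918], array([-0.8, 58.5]))]
clk 10.4 tester mm [98.6  3.4] z 205.3 gap 53.5 F tester [ 0.2 -0.3 -4.3] T [-0.01 -0.02 -0.01] rot err [ 0.0001 -0.      0.0012]
```

View pics/w4.png

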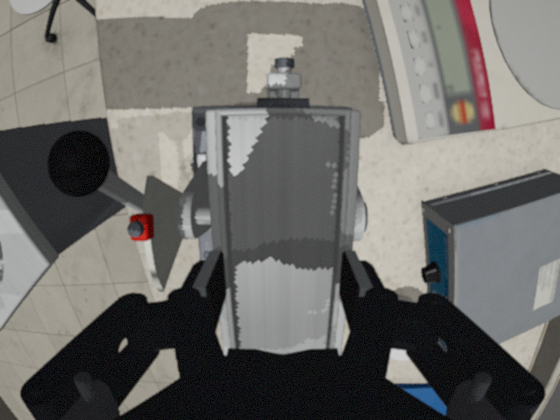

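```bash
python3 - <<'E'
from h import *
s=snap("wrist"); st(); np.savez("w4.npz",**s)
P,u,v=cloud(s); L=np.c_[(P-tp)@tx,(P-tp)@ty,P[:,2]-.09]*1000
roi=(u>190)&(u<370)&(v>60)&(v<250)
L=L[roi]
r=L[(L[:,2]>97)&(L[:,2]<110)]; print("rails",len(r),r.min(0).round(1),np.percentile(r,99.5,axis=0).round(1),r[:,2].mean())
for f in (-1,1):
    a=r[np.sign(r[:,0]-98)==f]; print(f, np.polyfit(a[:,1],a[:,0],1), np.polyfit(a[:,1],a[:,2],1),a[:,1].max())
b=L[(L[:,2]>83)&(L[:,2]<96)]; print("slab",b.min(0).round(1),b.max(0).round(1))
g=L[(L[:,2]>30)&(L[:,2]<60)&(L[:,1]>76)]; print("plunger",g.min(0).round(1),g.max(0).round(1),g.mean(0))
h=g[g[:,1]<95]; print(h.mean(0),len(h))
E
```

```text
clk 10.45 tester mm [98.6  3.4] z 205.2 gap 53.7 F tester [ 0.  -0.1 -3.6] T [-0.05  0.04 -0.01] rot err [-0.      0.      0.0011]
rails 3203 [69.8 14.7 97. ] [125.9  78.3 103.3] 101.2178318360413
-1 [ 0.1988082  64.34552373] [5.94029734e-03 1.00910608e+02] 78.33857275446805
1 [ -0.19501734 131.24623385] [6.55987429e-03 1.00823990e+02] 78.38673919260025
slab [62.6 10.4 83. ] [133.2  82.8  96. ]
plunger [88.9 85.  30.4] [108.  107.1  47.2] [98.3309291  96.11088766 42.57568969]
[98.37588402 91.19334854 42.15388666] 406
```

Request:
{"op": "play_rows", "data": {
  "series": [
    {"translation": [-3, 0, 4], "rot": [0, 0, 0], "jaw": 0.5},
    {"translation": [-3, 0, 14], "rot": [0, 0, 0], "jaw": 0.5},
    {"translation": [-3, 0, 24], "rot": [0, 0, 0], "jaw": 0.5},
    {"translation": [-3, 0, 31], "rot": [0, 0, 0], "jaw": 0.5},
    {"translation": [-3, 0, 31], "rot": [0, 0, 0], "jaw": 0.5},
    {"translation": [-3, 0, 31], "rot": [0, 0, 0], "jaw": 0.5}
  ]
}}

```text
clock: 10.95
tcp_pos: [0.4696, -0.2728, 0.1728]
tool_rot: [0.897, 0.441, -0.001, -0.001]
ft_force: [-0.7, -0.5, -4.0]
finger_gap: 0.0538
```

```bash
python3 -c "
from h import *
st()"
```

```text
clk 10.95 tester mm [97.8  0.3] z 172.8 gap 53.8 F tester [-0.3 -0.8 -4. ] T [-0.01  0.02 -0.01] rot err [-0.0026 -0.      0.0009]
```

Lined up; press down, watching force.

Request:
{"op": "play_rows", "data": {
  "series": [
    {"translation": [0, 0, 3], "rot": [0, 0, 0], "jaw": 0.5},
    {"translation": [0, 0, 6], "rot": [0, 0, 0], "jaw": 0.5},
    {"translation": [0, 0, 9], "rot": [0, 0, 0], "jaw": 0.5},
    {"translation": [0, 0, 12], "rot": [0, 0, 0], "jaw": 0.5},
    {"translation": [0, 0, 12], "rot": [0, 0, 0], "jaw": 0.5}
  ]
}}

```text
clock: 11.37
tcp_pos: [0.4708, -0.2738, 0.1629]
tool_rot: [0.897, 0.441, 0.0, 0.001]
ft_force: [0.1, 0.2, -0.4]
finger_gap: 0.0534
```

```bash
python3 -c "
from h import *
st()"
```

```text
clk 11.37 tester mm [99.3  0.2] z 162.9 gap 53.4 F tester [ 0.   0.2 -0.4] T [-0.14 -0.04 -0.05] rot err [0.0021 0.0001 0.0009]
```

Request:
{"op": "play_rows", "data": {
  "series": [
    {"translation": [0, 0, 2], "rot": [0, 0, 0], "jaw": 0.5},
    {"translation": [0, 0, 4], "rot": [0, 0, 0], "jaw": 0.5},
    {"translation": [0, 0, 6], "rot": [0, 0, 0], "jaw": 0.5},
    {"translation": [0, 0, 6], "rot": [0, 0, 0], "jaw": 0.5}
  ]
}}

```text
clock: 11.7
tcp_pos: [0.4697, -0.2735, 0.1557]
tool_rot: [0.898, 0.441, -0.001, -0.0]
ft_force: [-1.1, -2.7, -2.1]
finger_gap: 0.0536
```

```bash
python3 -c "
from h import *
st()"
```

```text
clk 11.7 tester mm [98.4 -0.2] z 155.7 gap 53.6 F tester [ 0.8 -2.8 -2.1] T [-0.48  0.22 -0.25] rot err [-0.0006  0.0012  0.0003]
```

Request:
{"op": "play_rows", "data": {
  "series": [
    {"translation": [0, 0, 2], "rot": [0, 0, 0], "jaw": 0.5},
    {"translation": [0, 0, 4], "rot": [0, 0, 0], "jaw": 0.5},
    {"translation": [0, 0, 4], "rot": [0, 0, 0], "jaw": 0.5}
  ]
}}

```text
clock: 11.95
tcp_pos: [0.4699, -0.2739, 0.1552]
tool_rot: [0.898, 0.441, -0.001, -0.0]
ft_force: [-8.9, 1.3, 13.6]
finger_gap: 0.0536
```

```bash
python3 -c "
from h import *
st()"
```

```text
clk 11.95 tester mm [98.7 -0.4] z 155.2 gap 53.6 F tester [-7.9 -4.4 13.6] T [ 0.37  1.65 -0.39] rot err [-0.0011  0.0018  0.0004]
```

Request:
{"op": "play_rows", "data": {
  "series": [
    {"translation": [0, 0, -3], "rot": [0, 0, 0], "jaw": 0.5},
    {"translation": [0, 0, -3], "rot": [0, 0, 0], "jaw": 0.78},
    {"translation": [0, 0, -3], "rot": [0, 0, 0], "jaw": 0.78},
    {"translation": [0, 0, -3], "rot": [0, 0, 0], "jaw": 0.78},
    {"translation": [0, 0, -15], "rot": [0, 0, 0], "jaw": 0.78},
    {"translation": [0, 0, -50], "rot": [0, 0, 0], "jaw": 0.8},
    {"translation": [0, 0, -85], "rot": [0, 0, 0], "jaw": 1},
    {"translation": [0, 0, -120], "rot": [0, 0, 0], "jaw": 1}
  ]
}}

```text
clock: 12.62
tcp_pos: [0.4701, -0.2728, 0.274]
tool_rot: [0.897, 0.441, 0.0, -0.0]
ft_force: [0.7, -0.5, 0.3]
finger_gap: 0.0849
```

Request:
{"op": "play_rows", "data": {
  "series": [
    {"translation": [-20, -20, -25], "rot": [0, 0, 0], "jaw": 1},
    {"translation": [-40, -40, -50], "rot": [0, 0, 0], "jaw": 1},
    {"translation": [-40, -40, -50], "rot": [0, 0, 0], "jaw": 1}
  ]
}}

```text
clock: 12.87
tcp_pos: [0.4133, -0.2822, 0.3307]
tool_rot: [0.898, 0.44, 0.002, 0.006]
ft_force: [-0.3, -0.4, 1.7]
finger_gap: 0.0853
```

```bash
python3 - <<'E'
from h import *
st(); snap("wrist"); s=snap("wrist"); np.savez("w5.npz",**s); cv2.imwrite("pics/w5.png",s["pixels"][:,:,::-1])
for n in ["tray_center","seat_center","marker_tip","lever_knob","set_marker"]:
    for k in range(2):
        if k: s=snap("wrist")
        r=nets.spot_point(n,"wrist")[:1] if n!="set_marker" else nets.boxes_of(n,"wrist")[:1]; print(n,[(d["p"],d["point"],np.round([(d["point"]-tp)@tx*1e3,(d["point"]-tp)@ty*1e3],1)) for d in r])
P,u,v=cloud(s); L=np.c_[(P-tp)@tx,(P-tp)@ty,P[:,2]-.09]*1000
m=(abs(L[:,0]-98)<45)&(abs(L[:,1])<85)
for n,lo,hi in [("rails",47,62),("slab",35,46)]:
    a=L[m&(L[:,2]>lo)&(L[:,2]<hi)]; print(n,len(a),np.percentile(a,[1,50,99],axis=0).round(1).tolist(),np.linalg.lstsq(np.c_[a[:,:2],np.ones(len(a))],a[:,2],rcond=None)[0].round(4))
px=s["pixels"].astype(int)[v,u]; red=(px[:,0]>110)&(px[:,1]<60)&(px[:,2]<60)&(abs(L[:,0]-5)<25)
a=L[red&(L[:,2]>20)]; print("red",len(a),a.min(0),a.max(0),a.mean(0), "ang", np.percentile(np.arctan2(-a[:,1],a[:,2]),[2,50,98]))
E
```

```text
clk 12.87 tester mm [ 59.1 -41.5] z 330.7 gap 85.3 F tester [-0.  -0.5  1.7] T [-0.02 -0.02  0.  ] rot err [ 0.0115  0.0021 -0.0006]
tray_center [(0.95, [0.4723, -0.2736, 0.1302], array([100.5,   1.3]))]
tray_center [(0.68, [0.47, -0.2744, 0.1332], array([99.1, -0.7]))]
seat_center [(0.49, [0.4876, -0.4963, -0.0012], array([ 248.8, -165.5]))]
seat_center []
marker_tip [(0.82, [0.4099, -0.207, 0.1479], array([10.4, 15.9]))]
marker_tip [(0.78, [0.4116, -0.2076, 0.1498], array([12.1, 16.4]))]
lever_knob [(0.64, [0.4275, -0.1644, 0.1872], array([-1.8, 60.3]))]
lever_knob [(0.66, [0.429, -0.1648, 0.1884], array([-0.3, 60.9]))]
set_marker [(0.7, [0.4179, -0.2179, 0.1664], array([23.4, 12.1]))]
set_marker [(0.6, [0.4192, -0.2171, 0.1658], array([23.9, 13.5]))]
rails 1336 [[69.4, -73.4, 47.4], [104.9, 14.3, 51.7], [125.7, 73.4, 53.5]] [-5.10000e-03  7.00000e-04  5.19882e+01]
slab 9537 [[63.4, -75.2, 38.6], [96.5, 1.6, 40.8], [131.7, 73.9, 44.1]] [ 6.90000e-03 -2.00000e-04  4.00951e+01]Traceback (most recent call last):
  File "<stdin>", line 12, in <module>
    return umr_minimum(a, axis, None, out, keepdims, initial, where)
ValueError: zero-size array to reduction operation minimum which has no identity
```

View pics/w5.png

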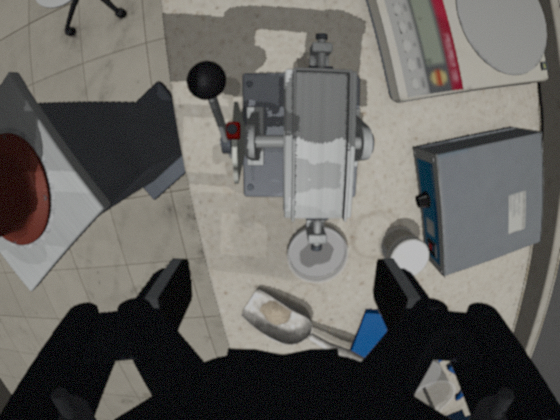

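```bash
cat > red.py <<'E'
from h import *
import sys
def red(s):
    P,u,v=cloud(s); L=np.c_[(P-tp)@tx,(P-tp)@ty,P[:,2]-.09]*1000
    px=s["pixels"].astype(int)[v,u]
    m=(px[:,0]>70)&(px[:,0]>2.2*px[:,1])&(px[:,0]>2.2*px[:,2])&(abs(L[:,0]-8)<30)&(abs(L[:,1])<90)&(L[:,2]>20)
    a=L[m]; th=np.arctan2(a[:,1],a[:,2]); r=np.hypot(a[:,1],a[:,2])
    print("red",len(a),"px",u[m].min(),u[m].max(),v[m].min(),v[m].max(),"xyz med",np.median(a,0).round(1),a.min(0).round(1),a.max(0).round(1))
    for lo in range(55,95,5):
        k=(r>=lo)&(r<lo+5)
        if k.sum()>3: print(lo,k.sum(),"th pct",np.percentile(th[k],[5,50,95]).round(3),"x",np.median(a[k,0]).round(1))
    # knob sphere + lever bar
    K=L[(abs(L[:,0])<20)&(np.hypot(L[:,1],L[:,2])>100)&(np.hypot(L[:,1],L[:,2])<140)]
    from scipy.optimize import least_squares
    f=least_squares(lambda x:np.linalg.norm(K-x,axis=1)-16,np.median(K,0)-[0,0,8],loss="soft_l1",f_scale=1)
    print("knob",len(K),f.x.round(1),"theta",np.arctan2(f.x[1],f.x[2]).round(4),"r",np.hypot(*f.x[1:]).round(1),np.std(f.fun).round(2))
    rr=np.hypot(L[:,1],L[:,2]); B=L[(abs(L[:,0])<7)&(rr>88)&(rr<101)]; tb=np.arctan2(B[:,1],B[:,2])
    if len(B)>5: print("bar",len(B),np.percentile(tb,[5,50,95]).round(3))
if __name__=="__main__":
    s=dict(np.load(sys.argv[1])); s["fish"]=True; red(s)
E
python3 red.py w5.npz; python3 red.py w4.npz
```

```text
red 75 px 227 238 122 137 xyz med [19.1 13.  76.3] [12.2 10.4 73.4] [22.  23.4 80.6]
75 73 th pct [0.135 0.169 0.298] x 19.3
knob 3229 [ -0.6  35.  -35.8] theta 2.3681 r 50.0 35.68
bar 81 [0.455 0.479 2.783]
red 277 px 130 151 213 237 xyz med [20.7 18.7 75.1] [11.7 10.6 70.7] [23.2 24.4 79.9]
70 18 th pct [0.149 0.209 0.273] x 22.5
75 255 th pct [0.147 0.254 0.311] x 20.5
80 4 th pct [0.185 0.199 0.243] x 20.9
knob 5846 [ 4.5 58.4 90.6] theta 0.5725 r 107.8 86.44
bar 500 [0.464 2.812 3.055]
```

```bash
python3 - <<'E'
from h import *
s=dict(np.load("w4.npz")); Rc=R.from_rotvec(np.ravel(s["rvec"])); C=-Rc.inv().apply(np.ravel(s["tvec"]))
t=np.array([98.6,3.4]); d=C-tp; print("cam tester",d@tx*1e3,d@ty*1e3,C[2],"axis",Rc.inv().apply([0,0,1]))
st()
E
```

```text
cam tester 97.72049432100835 77.0611904511668 0.3243468473647835 axis [-0.17514445 -0.22759459 -0.95787532]
clk 13.72 tester mm [ 58.7 -39.7] z 322.3 gap 85.8 F tester [-0.4 -0.2 -0.1] T [-0.   -0.01  0.02] rot err [-0.    -0.     0.001]
```

Request:
{"op": "play_rows", "data": {
  "series": [
    {"translation": [-10, -30, 0], "rot": [0, 0, 0], "jaw": 1},
    {"translation": [-20, -65, 0], "rot": [0, 0, 0], "jaw": 1},
    {"translation": [-30, -89, 15], "rot": [0, 0, 0], "jaw": 1},
    {"translation": [-30, -89, 50], "rot": [0, 0, 0], "jaw": 1},
    {"translation": [-30, -89, 80], "rot": [0, 0, 0], "jaw": 1},
    {"translation": [-30, -89, 100], "rot": [0, 0, 0], "jaw": 1},
    {"translation": [-30, -89, 100], "rot": [0, 0, 0], "jaw": 1},
    {"translation": [-30, -89, 100], "rot": [0, 0, 0], "jaw": 1}
  ]
}}

```text
clock: 14.38
tcp_pos: [0.3249, -0.2495, 0.2216]
tool_rot: [0.897, 0.441, -0.0, -0.001]
ft_force: [-0.3, -0.1, 0.5]
finger_gap: 0.0853
```

```bash
python3 - <<'E'
from h import *
from red import red
snap("wrist"); st(); s=snap("wrist"); np.savez("w6.npz",**s); cv2.imwrite("pics/w6.png",cv2.resize(s["pixels"][20:320,120:440,::-1],None,fx=2,fy=2,interpolation=cv2.INTER_CUBIC))
for n in ["marker_tip","lever_knob"]:
    r=nets.spot_point(n,"wrist")[:1]; print(n,[(d["p"],np.round([(d["point"]-tp)@tx*1e3,(d["point"]-tp)@ty*1e3,d["point"][2]*1e3-90],1)) for d in r])
red(s)
E
```

```text
clk 14.43 tester mm [-29.9 -69.9] z 223.3 gap 85.5 F tester [-1.2  0.5  0.2] T [-0.02 -0.05 -0.01] rot err [0.0011 0.0002 0.001 ]
marker_tip [(0.68, array([11.5, 14.4, 58.9]))]
lever_knob []
red 287 px 356 379 77 104 xyz med [14.2 13.2 76.3] [10.7  8.4 67.5] [22.8 23.8 80.8]
75 275 th pct [0.128 0.168 0.302] x 14.2
80 7 th pct [0.167 0.221 0.263] x 13.7
knob 5592 [ -2.3  22.6 -56.6] theta 2.7621 r 60.9 44.77
bar 1103 [-3.027  0.474  3.059]
```

View pics/w6.png

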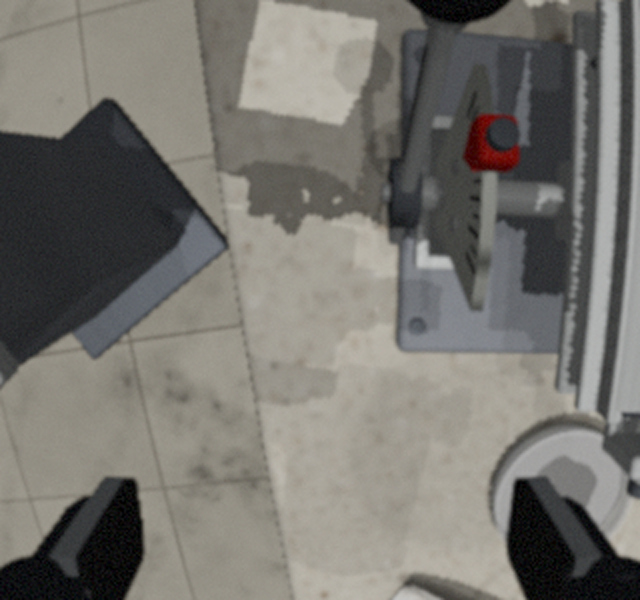

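```bash
cat > tang.py <<'E'
from h import *
from scipy.optimize import brentq
def loc(s):
    P,u,v=cloud(s); return np.c_[(P-tp)@tx,(P-tp)@ty,P[:,2]-.09]*1000,s["pixels"].astype(int)[v,u],u,v
def ext(a,p):
    f=lambda th:np.sum(np.percentile(a[:,1]*np.cos(th)-a[:,2]*np.sin(th),[p,100-p]))
    th=brentq(f,-.6,.9); t=a[:,1]*np.cos(th)-a[:,2]*np.sin(th); return th.__round__(4),np.percentile(t,[p,100-p]).round(1).tolist()
def marker(s):
    L,px,u,v=loc(s)
    m=(px[:,0]>70)&(px[:,0]>2.2*px[:,1])&(px[:,0]>2.2*px[:,2])&(abs(L[:,0]-16)<9)&(abs(L[:,1])<60)&(L[:,2]>40)
    a=L[m]; print("marker",len(a),[ext(a,p) for p in (0,2,5)])
def bar(s,th0,lo=40,hi=98):
    L,px,u,v=loc(s); rr=np.hypot(L[:,1],L[:,2]); t=L[:,1]*np.cos(th0)-L[:,2]*np.sin(th0)
    a=L[(abs(L[:,0])<5)&(rr>lo)&(rr<hi)&(abs(t)<13)&(L[:,2]>0)]
    print("bar",len(a)); 
    if len(a)>20: print([ext(a,p) for p in (0,2,5)])
    K=L[(abs(L[:,0])<20)&(rr>100)&(rr<140)&(L[:,2]>60)&(abs(t)<25)]
    if len(K)>50:
        from scipy.optimize import least_squares
        f=least_squares(lambda x:np.linalg.norm(K-x,axis=1)-16,[0,118*np.sin(th0),118*np.cos(th0)],loss="soft_l1",f_scale=1)
        print("knob",len(K),f.x.round(1),"theta",np.arctan2(f.x[1],f.x[2]).round(4),np.median(abs(f.fun)).round(2))
E
python3 - <<'E'
from tang import *
for n in ("w4","w5","w6"):
    s=dict(np.load(n+".npz")); s["fish"]=True; print(n); marker(s); bar(s,.524)
E
```

```text
w4
marker 277 [(0.23, [-6.9, 6.9]), (0.2304, [-6.7, 6.7]), (0.2288, [-6.3, 6.3])]
bar 901
[(0.525, [-6.5, 6.5]), (0.523, [-6.0, 6.0]), (0.5201, [-5.7, 5.7])]
knob 3253 [-1.000e-01  5.890e+01  1.006e+02] theta 0.5296 0.33
w5
marker 75 [(0.2202, [-6.8, 6.8]), (0.22, [-6.7, 6.7]), (0.2164, [-6.3, 6.3])]
bar 295
[(0.5095, [-6.3, 6.3]), (0.5048, [-5.4, 5.4]), (0.4992, [-5.0, 5.0])]
knob 1248 [ -0.   58.8 100.5] theta 0.5288 0.33
w6
marker 287 [(0.2175, [-7.5, 7.5]), (0.2165, [-7.0, 7.0]), (0.215, [-6.7, 6.7])]
bar 818
[(0.5128, [-6.2, 6.2]), (0.5042, [-5.4, 5.4]), (0.4874, [-4.3, 4.3])]
knob 1709 [  0.   59.  100.6] theta 0.5302 0.32
```

Request:
{"op": "play_rows", "data": {
  "series": [
    {"translation": [0, 5, -30], "rot": [0, 0, 0], "jaw": 1},
    {"translation": [30, 20, -42], "rot": [0, 0, 0], "jaw": 1},
    {"translation": [65, 30, -42], "rot": [0, 0, 0], "jaw": 1},
    {"translation": [100, 30, -42], "rot": [0, 0, 0], "jaw": 1},
    {"translation": [129, 30, -40], "rot": [0, 0, 0], "jaw": 1},
    {"translation": [129, 30, -35], "rot": [0, 0, 0], "jaw": 0.85},
    {"translation": [129, 30, -15], "rot": [0, 0, 0], "jaw": 0.75},
    {"translation": [129, 30, -5], "rot": [0, 0, 0], "jaw": 0.75}
  ]
}}

```text
clock: 15.25
tcp_pos: [0.4282, -0.1659, 0.2271]
tool_rot: [0.897, 0.442, 0.0, 0.0]
ft_force: [-0.1, -0.4, -1.2]
finger_gap: 0.0642
```

Request:
{"op": "play_rows", "data": {
  "series": [
    {"translation": [0, 0, 0], "rot": [0, 0, 0], "jaw": 0.7},
    {"translation": [0, 0, 0], "rot": [0, 0, 0], "jaw": 0.7}
  ]
}}

```text
clock: 15.42
tcp_pos: [0.4275, -0.1664, 0.2271]
tool_rot: [0.898, 0.441, -0.0, -0.0]
ft_force: [-0.3, 0.5, -0.9]
finger_gap: 0.0596
```

```bash
python3 -c "
from h import *
st()"
```

```text
clk 15.42 tester mm [-0.6 58.7] z 227.1 gap 59.6 F tester [-0.5  0.2 -0.9] T [-0.03 -0.06 -0.  ] rot err [-0.001   0.0002  0.0002]
```

Request:
{"op": "play_rows", "data": {
  "series": [
    {"translation": [0, 0.5, 15], "rot": [0, 0, 0], "jaw": 0.6},
    {"translation": [0, 0.5, 29], "rot": [0, 0, 0], "jaw": 0.6},
    {"translation": [0, 0.5, 29], "rot": [0, 0, 0], "jaw": 0.55},
    {"translation": [0, 0.5, 29], "rot": [0, 0, 0], "jaw": 0.3},
    {"translation": [0, 0.5, 29], "rot": [0, 0, 0], "jaw": 0.2},
    {"translation": [0, 0.5, 29], "rot": [0, 0, 0], "jaw": 0.2},
    {"translation": [0, 0.5, 29], "rot": [0, 0, 0], "jaw": 0.2},
    {"translation": [0, 0.5, 29], "rot": [0, 0, 0], "jaw": 0.2}
  ],
  "squeeze": 25
}}

```text
clock: 16.08
tcp_pos: [0.4286, -0.1671, 0.1994]
tool_rot: [0.897, 0.441, 0.0, 0.001]
ft_force: [-0.6, -2.6, 1.8]
finger_gap: 0.0302
```

```bash
python3 -c "
from h import *
st()"
```

```text
clk 16.08 tester mm [ 0.8 58.9] z 199.4 gap 30.2 F tester [ 1.1 -2.5  1.8] T [-0.32  0.14 -0.11] rot err [0.0022 0.0007 0.0007]
```

Request:
{"op": "play_rows", "data": {
  "series": [
    {"translation": [-4, 0, -2.2], "rot": [0, 0, 0], "jaw": 0.2},
    {"translation": [-8, 0, -4.2], "rot": [0, 0, 0], "jaw": 0.2},
    {"translation": [-12, 0, -6], "rot": [0, 0, 0], "jaw": 0.2},
    {"translation": [-16, 0, -7.7], "rot": [0, 0, 0], "jaw": 0.2},
    {"translation": [-22, 0, -9.9], "rot": [0, 0, 0], "jaw": 0.2},
    {"translation": [-28, 0, -11.6], "rot": [0, 0, 0], "jaw": 0.2},
    {"translation": [-32.2, 0, -12.7], "rot": [0, 0, 0], "jaw": 0.2},
    {"translation": [-32.2, 0, -12.7], "rot": [0, 0, 0], "jaw": 0.2}
  ]
}}

```text
clock: 16.75
tcp_pos: [0.4088, -0.1923, 0.2117]
tool_rot: [0.898, 0.441, 0.001, 0.001]
ft_force: [3.5, 0.6, 0.8]
finger_gap: 0.0303
```

```bash
python3 -c "
from h import *
st()"
```

```text
clk 16.75 tester mm [ 0.5 26.8] z 211.7 gap 30.3 F tester [2.4 2.6 0.8] T [ 0.08 -0.52  0.05] rot err [ 0.0016 -0.0009  0.0006]
```

Request:
{"op": "play_rows", "data": {
  "series": [
    {"translation": [0, 0, 0], "rot": [0, 0, 0], "jaw": 0.6},
    {"translation": [0, 0, 0], "rot": [0, 0, 0], "jaw": 0.8},
    {"translation": [0, 0, 0], "rot": [0, 0, 0], "jaw": 0.8},
    {"translation": [0, 0, -20], "rot": [0, 0, 0], "jaw": 0.8},
    {"translation": [0, 0, -55], "rot": [0, 0, 0], "jaw": 0.8},
    {"translation": [-30, -10, -65], "rot": [0, 0, 0], "jaw": 1},
    {"translation": [-65, -20, -55], "rot": [0, 0, 0], "jaw": 1},
    {"translation": [-97, -30, -35], "rot": [0, 0, 0], "jaw": 1}
  ]
}}

```text
clock: 17.42
tcp_pos: [0.3261, -0.2521, 0.2501]
tool_rot: [0.897, 0.442, 0.001, 0.004]
ft_force: [-0.0, -1.5, -0.3]
finger_gap: 0.0855
```

Request:
{"op": "play_rows", "data": {
  "series": [
    {"translation": [0, 0, 10], "rot": [0, 0, 0], "jaw": 1},
    {"translation": [0, 0, 20], "rot": [0, 0, 0], "jaw": 1},
    {"translation": [0, 0, 20], "rot": [0, 0, 0], "jaw": 1},
    {"translation": [0, 0, 20], "rot": [0, 0, 0], "jaw": 1}
  ]
}}

```text
clock: 17.75
tcp_pos: [0.3259, -0.2496, 0.2254]
tool_rot: [0.897, 0.442, -0.0, -0.001]
ft_force: [0.5, 0.1, 0.5]
finger_gap: 0.0853
```

```bash
python3 - <<'E'
from tang import *
snap("wrist"); st(); s=snap("wrist"); np.savez("w7.npz",**s); cv2.imwrite("pics/w7.png",cv2.resize(s["pixels"][20:320,120:440,::-1],None,fx=2,fy=2,interpolation=cv2.INTER_CUBIC))
marker(s); bar(s,.229)
E
```

```text
clk 17.8 tester mm [-29.6 -69.2] z 226.2 gap 85.3 F tester [ 0.4 -0.7  0.8] T [ 0.06  0.03 -0.04] rot err [-0.0002 -0.0002  0.0027]
marker 186 [(0.1637, [-3.4, 3.4]), (0.1604, [-3.0, 3.0]), (0.1588, [-2.7, 2.7])]
bar 366
[(0.2375, [-6.1, 6.1]), (0.2282, [-5.3, 5.3]), (0.219, [-4.7, 4.7])]
knob 4013 [ -0.2  29.4 112.6] theta 0.2555 0.3
```

View pics/w7.png

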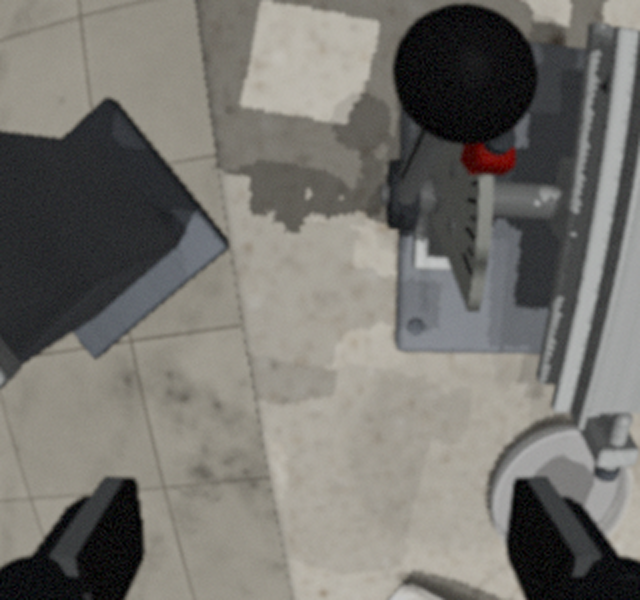

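Request:
{"op": "play_rows", "data": {
  "series": [
    {"translation": [0, 10, -15], "rot": [0, 0, 0], "jaw": 1},
    {"translation": [5, 45, -20], "rot": [0, 0, 0], "jaw": 1},
    {"translation": [11, 80, -20], "rot": [0, 0, 0], "jaw": 1},
    {"translation": [11, 110, -10], "rot": [0, 0, 0], "jaw": 1},
    {"translation": [11, 110, 15], "rot": [0, 0, 0], "jaw": 1},
    {"translation": [11, 110, 20], "rot": [0, 0, 0], "jaw": 1},
    {"translation": [11, 110, 20], "rot": [0, 0, 0], "jaw": 1}
  ]
}}

```text
clock: 18.43
tcp_pos: [0.4191, -0.3073, 0.2037]
tool_rot: [0.897, 0.442, -0.001, -0.002]
ft_force: [-1.2, 1.1, -0.1]
finger_gap: 0.0856
```

```bash
python3 - <<'E'
from tang import *
snap("wrist"); st(); s=snap("wrist"); np.savez("w8.npz",**s); cv2.imwrite("pics/w8.png",cv2.resize(s["pixels"][40:280,60:300,::-1],None,fx=2.5,fy=2.5,interpolation=cv2.INTER_CUBIC))
marker(s); bar(s,.25)
for n in ["marker_tip","lever_knob"]:
    r=nets.spot_point(n,"wrist")[:1]; print(n,[(d["p"],np.round([(d["point"]-tp)@tx*1e3,(d["point"]-tp)@ty*1e3,d["point"][2]*1e3-90],1)) for d in r])
L,px,u,v=loc(s)
m=(px[:,0]>70)&(px[:,0]>2.2*px[:,1])&(px[:,0]>2.2*px[:,2])&(abs(L[:,0]-16)<9)&(abs(L[:,1])<60)&(L[:,2]>40)
a=L[m]; print(np.histogram(a[:,0],5),a[:,2].min(),a[:,2].max())
E
```

```text
clk 18.48 tester mm [ 79.5 -58.2] z 205.4 gap 85.2 F tester [-0.3 -0.6  0.5] T [ 0.06 -0.01  0.01] rot err [-0.0021 -0.0002  0.0022]
marker 312 [(0.2177, [-7.4, 7.4]), (0.2139, [-6.8, 6.8]), (0.213, [-6.6, 6.6])]
bar 766
[(0.2516, [-6.6, 6.6]), (0.2462, [-6.1, 6.1]), (0.2422, [-5.6, 5.6])]
knob 4273 [ -0.3  29.4 112.6] theta 0.2555 0.34
marker_tip [(0.57, array([13.1, 12.5, 59.6]))]
lever_knob [(0.89, array([ -1. ,  27.1, 111.6]))]
(array([ 25,  28,  31,  87, 141]), array([12.24548606, 14.40109151, 16.55669697, 18.71230242, 20.86790788,
       23.02351334])) 68.37392827987779 80.00129140631782
```

View pics/w8.png

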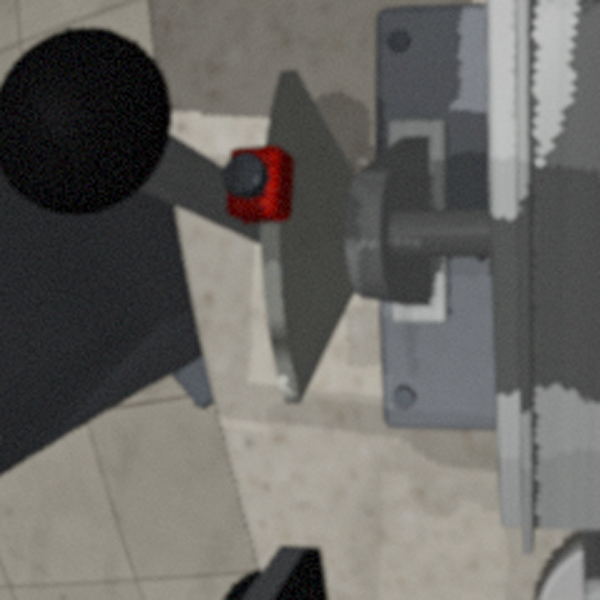

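Request:
{"op": "play_rows", "data": {
  "series": [
    {"translation": [0, 0, -35], "rot": [0, 0, 0], "jaw": 1},
    {"translation": [5, -10, -65], "rot": [0, 0, 0], "jaw": 1},
    {"translation": [30, -35, -65], "rot": [0, 0, 0], "jaw": 1},
    {"translation": [60, -60, -65], "rot": [0, 0, 0], "jaw": 1},
    {"translation": [87.6, -79.5, -60], "rot": [0, 0, 0], "jaw": 0.8},
    {"translation": [87.6, -79.5, -50], "rot": [0, 0, 0], "jaw": 0.75},
    {"translation": [87.6, -79.5, -40], "rot": [0, 0, 0], "jaw": 0.7},
    {"translation": [87.6, -79.5, -40], "rot": [0, 0, 0], "jaw": 0.7}
  ]
}}

```text
clock: 19.3
tcp_pos: [0.4091, -0.1905, 0.2445]
tool_rot: [0.897, 0.441, -0.001, -0.001]
ft_force: [-0.5, -0.6, -0.1]
finger_gap: 0.0596
```

```bash
python3 -c "
from h import *
st()"
```

```text
clk 19.3 tester mm [-0.4 28.4] z 244.5 gap 59.6 F tester [-0.  -0.8 -0.1] T [-0.    0.    0.03] rot err [-0.0015  0.0005  0.0013]
```

Request:
{"op": "play_rows", "data": {
  "series": [
    {"translation": [1, 0.4, 18], "rot": [0, 0, 0], "jaw": 0.6},
    {"translation": [1, 0.4, 34], "rot": [0, 0, 0], "jaw": 0.6},
    {"translation": [1, 0.4, 34], "rot": [0, 0, 0], "jaw": 0.5},
    {"translation": [1, 0.4, 34], "rot": [0, 0, 0], "jaw": 0.25},
    {"translation": [1, 0.4, 34], "rot": [0, 0, 0], "jaw": 0.2},
    {"translation": [1, 0.4, 34], "rot": [0, 0, 0], "jaw": 0.2},
    {"translation": [1, 0.4, 34], "rot": [0, 0, 0], "jaw": 0.2}
  ],
  "squeeze": 30
}}

```text
clock: 19.88
tcp_pos: [0.4101, -0.1908, 0.2116]
tool_rot: [0.898, 0.441, -0.001, -0.0]
ft_force: [-2.7, -2.4, -5.6]
finger_gap: 0.0303
```

Request:
{"op": "play_rows", "data": {
  "series": [
    {"translation": [-2, 0, -0.5], "rot": [0, 0, 0], "jaw": 0.2},
    {"translation": [-4.3, 0, -1], "rot": [0, 0, 0], "jaw": 0.2},
    {"translation": [-4.3, 0, -1], "rot": [0, 0, 0], "jaw": 0.2},
    {"translation": [-4.3, 0, -1], "rot": [0, 0, 0], "jaw": 0.2}
  ]
}}

```text
clock: 20.22
tcp_pos: [0.408, -0.1935, 0.2125]
tool_rot: [0.897, 0.441, -0.0, -0.001]
ft_force: [-1.4, 2.2, -8.5]
finger_gap: 0.0303
```

```bash
python3 -c "
from h import *
st()"
```

```text
clk 20.22 tester mm [ 0.6 25.4] z 212.5 gap 30.3 F tester [-2.5  0.9 -8.5] T [ 0.35  0.12 -0.05] rot err [-0.001  -0.0005  0.0009]
```

Request:
{"op": "play_rows", "data": {
  "series": [
    {"translation": [0, 0, 0], "rot": [0, 0, 0], "jaw": 0.5},
    {"translation": [0, 0, 0], "rot": [0, 0, 0], "jaw": 0.75},
    {"translation": [0, 0, 0], "rot": [0, 0, 0], "jaw": 0.8},
    {"translation": [0, 0, -20], "rot": [0, 0, 0], "jaw": 0.8},
    {"translation": [0, 0, -55], "rot": [0, 0, 0], "jaw": 0.8},
    {"translation": [-30, 30, -60], "rot": [0, 0, 0], "jaw": 1},
    {"translation": [-57, 55, -60], "rot": [0, 0, 0], "jaw": 1},
    {"translation": [-83, 79, -50], "rot": [0, 0, 0], "jaw": 1}
  ]
}}

```text
clock: 20.88
tcp_pos: [0.4222, -0.3111, 0.2687]
tool_rot: [0.897, 0.442, 0.002, 0.005]
ft_force: [0.1, 0.2, 0.1]
finger_gap: 0.0853
```

Request:
{"op": "play_rows", "data": {
  "series": [
    {"translation": [0, 0, 30], "rot": [0, 0, 0], "jaw": 1},
    {"translation": [0, 0, 57], "rot": [0, 0, 0], "jaw": 1},
    {"translation": [0, 0, 57], "rot": [0, 0, 0], "jaw": 1},
    {"translation": [0, 0, 57], "rot": [0, 0, 0], "jaw": 1}
  ]
}}

```text
clock: 21.22
tcp_pos: [0.4198, -0.3076, 0.2055]
tool_rot: [0.897, 0.441, -0.0, -0.001]
ft_force: [-0.5, 0.0, 0.4]
finger_gap: 0.0851
```

```bash
python3 - <<'E'
from tang import *
snap("wrist"); st(); s=snap("wrist"); np.savez("w9.npz",**s); cv2.imwrite("pics/w9.png",cv2.resize(s["pixels"][40:280,60:300,::-1],None,fx=2.5,fy=2.5,interpolation=cv2.INTER_CUBIC))
marker(s); bar(s,.22)
s=snap("wrist"); marker(s); bar(s,.22)
E
```

```text
clk 21.27 tester mm [ 80.7 -57.6] z 207.4 gap 85.0 F tester [ 0.1 -0.5  1.1] T [-0.04 -0.01 -0.01] rot err [0.0017 0.0003 0.0012]
marker 297 [(0.2158, [-7.1, 7.1]), (0.2135, [-6.8, 6.8]), (0.2139, [-6.6, 6.6])]
bar 729
[(0.2202, [-6.6, 6.6]), (0.2159, [-6.0, 6.0]), (0.2122, [-5.6, 5.6])]
knob 4214 [ -0.3  26.1 113.4] theta 0.2259 0.33
marker 284 [(0.2148, [-7.3, 7.3]), (0.2145, [-6.9, 6.9]), (0.2141, [-6.6, 6.6])]
bar 720
[(0.22, [-6.5, 6.5]), (0.2168, [-6.1, 6.1]), (0.2123, [-5.6, 5.6])]
knob 4149 [ -0.3  26.1 113.4] theta 0.2259 0.32
```

```bash
python3 - <<'E'
from tang import *
for n in ("w8","w9"):
    s=dict(np.load(n+".npz")); s["fish"]=True
    print(n); marker(s); bar(s,.22,68,86); bar(s,.22,75,98)
E
```

```text
w8
marker 312 [(0.2177, [-7.4, 7.4]), (0.2139, [-6.8, 6.8]), (0.213, [-6.6, 6.6])]
bar 379
[(0.2491, [-6.4, 6.4]), (0.2475, [-6.0, 6.0]), (0.2446, [-5.7, 5.7])]
knob 4273 [ -0.3  29.4 112.6] theta 0.2555 0.34
bar 394
[(0.249, [-6.4, 6.4]), (0.2468, [-6.0, 6.0]), (0.2447, [-5.6, 5.6])]
knob 4273 [ -0.3  29.4 112.6] theta 0.2555 0.34
w9
marker 297 [(0.2158, [-7.1, 7.1]), (0.2135, [-6.8, 6.8]), (0.2139, [-6.6, 6.6])]
bar 365
[(0.2216, [-6.5, 6.5]), (0.2177, [-6.0, 6.0]), (0.2157, [-5.7, 5.7])]
knob 4214 [ -0.3  26.1 113.4] theta 0.2259 0.33
bar 356
[(0.2216, [-6.5, 6.5]), (0.2176, [-5.9, 5.9]), (0.215, [-5.6, 5.6])]
knob 4214 [ -0.3  26.1 113.4] theta 0.2259 0.33
```

View pics/w9.png

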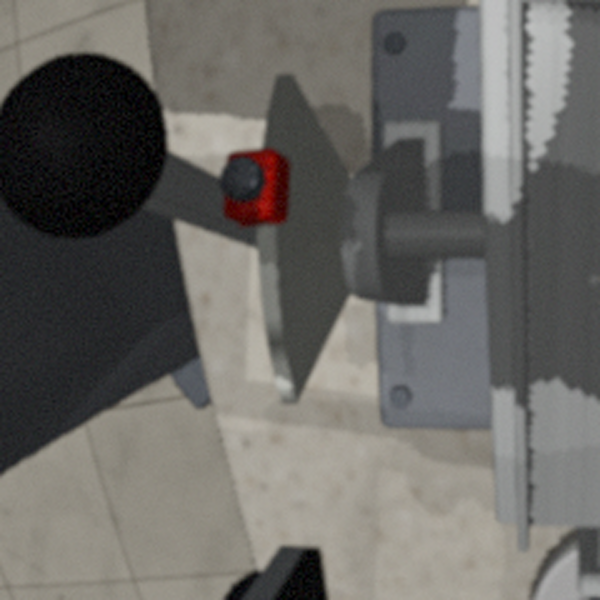

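Request:
{"op": "play_rows", "data": {
  "series": [
    {"translation": [0, 0, -30], "rot": [0, 0, 0], "jaw": 1},
    {"translation": [-10, 0, -65], "rot": [0, 0, 0], "jaw": 1},
    {"translation": [-20, 0, -100], "rot": [0, 0, 0], "jaw": 1},
    {"translation": [-20, 0, -120], "rot": [0, 0, 0], "jaw": 1},
    {"translation": [-20, 0, -120], "rot": [0, 0, 0], "jaw": 1},
    {"translation": [-20, 0, -120], "rot": [0, 0, 0], "jaw": 1}
  ]
}}

```text
clock: 21.87
tcp_pos: [0.4088, -0.3242, 0.3303]
tool_rot: [0.897, 0.441, 0.001, 0.004]
ft_force: [0.4, 0.5, -0.7]
finger_gap: 0.0855
```

```bash
python3 - <<'E'
from tang import *
snap("wrist"); st(); s=snap("wrist"); L,px,u,v=loc(s)
q=.3; T=L.copy(); T[:,1]=L[:,1]*np.cos(q)+L[:,2]*np.sin(q); T[:,2]=-L[:,1]*np.sin(q)+L[:,2]*np.cos(q)
m=(abs(T[:,0]-98)<45)&(abs(T[:,1])<90)
for n,lo,hi in [("rails",47,62),("slab",35,46)]:
    a=T[m&(T[:,2]>lo)&(T[:,2]<hi)]; print(n,len(a),np.percentile(a,[1,50,99],axis=0).round(1).tolist(),np.linalg.lstsq(np.c_[a[:,:2],np.ones(len(a))],a[:,2],rcond=None)[0].round(4))
snap("top")
for n,c in [("tray_center","wrist"),("powder_dish","wrist"),("sample_jar","wrist"),("powder_dish","top"),("sample_jar","top"),("blue_jar","top")]:
    print(n,c,[(round(d["p"],2),np.round(d["point"],4).tolist()) for d in nets.spot_point(n,c)[:1]])
E
```

```text
clk 21.92 tester mm [ 80.4 -77.4] z 327.7 gap 85.2 F tester [ 0.2  0.3 -0.3] T [ 0.04 -0.01 -0.04] rot err [0.0033 0.0005 0.0015]
rails 1261 [[69.6, -73.7, 47.3], [105.7, 20.1, 52.1], [125.7, 73.7, 53.9]] [-4.50000e-03 -2.10000e-03  5.23329e+01]
slab 9212 [[63.3, -76.0, 37.7], [97.0, 6.9, 41.1], [131.7, 81.4, 43.2]] [ 5.60000e-03 -2.10000e-03  4.04833e+01]
tray_center wrist [(0.73, [0.4653, -0.2843, 0.1308])]
powder_dish wrist [(0.62, [0.3737, -0.4218, -0.001])]
sample_jar wrist [(0.86, [0.4829, -0.4957, 0.0015])]
powder_dish top []
sample_jar top [(0.7, [0.4869, -0.4933, -0.0005])]
blue_jar top [(0.83, [0.6882, 0.166, -0.0038])]
```

Tray home and parallel to the stage at the set tilt; bystanders unmoved. Handing in.

```bash
python3 -c "
from cell import manip
print(manip.sign_off())"
```

```text
the job is handed in; nothing more can be done
None
```

The tester is reloaded and the job is handed in. It took about 22 s of the 64 s allowed; the sign-off gives no verdict, so the checks below are my own.

- **Levelling:** I swung the lever back until the force rose sharply against the stop. The knob then measured at its level position.
- **Tray:** I gripped it across the rails and laid it on the balls, closed end at the two-ball end. I pressed it down between the plungers until it stopped hard, at 155.2 mm against about 155.9 mm expected. After the final tilt it still measured centred on the seat and parallel to the stage within about 0.3°. Its height read 1 to 2 mm low in the depth images, while a tray that was not home would read high.
- **Lever:** The first swing stopped about 0.03 rad short of the marker, so I regripped and corrected it. In the last close view the lever bar and the marker agreed within about 0.005 rad. An estimate from the knob position instead gave up to about 0.012 rad, and the two methods don't fully agree.
- **Marker and bystanders:** The marker read the same before and after the last lever correction. The dish and both jars were where they started, within the measuring error. Nothing was touching the gripper at hand-in.

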